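Set out the microscope objectives in front of their own cases

ROBOT

A 6-joint arm with a two-finger parallel gripper is mounted at the origin on the work surface. World frame = base frame: x ahead of the robot, y to its left, z up, the work surface at z = 0. Lengths are in mm, angles in rad, forces in N, time in s.
With the tool pointing down it reaches from about 275 to 825 mm from the base axis. Payload 5.2 kg.
Tool frame: the origin (TCP) lies on the centre line of the jaws, within the pads' length; the fingertips stand 14 mm ahead of it and the grasp point (between the pads) lies 5 mm behind it; z points along the fingers, y is the line along which they close (so a half turn about z gives the same grasp; the last joint's range is limited). The gripper opens to 93 mm and grips with 3 to 60 N. Pads are 15 mm wide; open, the fingers measure 128 mm over their backs; the gripper's body (75 mm by 188 mm) begins 65 mm behind the grasp point.
Start: joints at [-1.335, 0.259, 1.535, -0, 1.348, -0.203], TCP at [233.69, -497.89, 232.653] pointing down, gripper open.
Joint ranges: [-3.14, 3.14], [-0.91, 2.08], [0.19, 2.58], [-1.22, 4.36], [0.22, 2.71], [-3.12, 3.12]. Speed limits (rad/s): [2.57, 2.57, 3.14, 3.14, 3.14, 3.14].

INTERFACE

Orientations are given as a unit quaternion [x, y, z, w].
In Python, from rig import r, optics gives the robot as it stands.
- The arm moves only by the tool carry_out, never from a script. Its argument "series" is a list of rows, each a list of 5 numbers: the opening in per cent of the stroke, from 0 (shut) to 100 (fully open), then the shift along the tool's x, y, z each as a share of 50 mm, from -1 to 1, then the turn about the tool's z as a share of 0.1 rad, from -1 to 1. In form: [[fingers, tx, ty, tz, twist], ...]. A call has 1 to 20 rows; each row shifts and turns the commanded pose from where the row before left it, along the tool's axes as they then stand; what a row does not reach is not made up. A row lasts 1/10 s, in which the tool goes at most 50 mm and 8.59 degrees, less where a joint would pass 70% of its speed; a pose out of reach is approached as far as the arm can. A call with a number of a shift or a turn outside -1 to 1 is refused whole. A call with a gripper value outside its range is refused whole. The fingers move at their own pace and stop on an object; "force" is the grip in N (left out, the last holds). Time passes only in rows, so rows that do not move let the fingers close. It gives the time, the measured TCP pose, the force, the opening and the grip force at its end, in the units of the state.
- r.state(): the state, without advancing time (a new reading comes with each control period).
- optics.camera(name): name is "scene" or "top" or "wrist"; returns a dict with "image" (480x640x3 uint8, red, green, blue), "fovy" (degrees; the focal length in pixels is half the picture's height over the tangent of half this angle, whatever the lens; pixels are square), "cx", "cy" (the principal point, pixels), "pose" (4x4, takes a point from camera to world coordinates); the wrist camera has in their place "tool_from_camera" (4x4, takes a point from camera to tool coordinates, whose origin is the TCP and whose axes are the flange's). Camera axes: x right, y down, z forward; pixel columns grow to the right and rows downward; lengths in mm; the calibration is good to about 2 mm. A picture is of the moment at which its call begins: read the wrist's pose just before it. There is no depth.
- r.hand_in(): hands the job in; it is judged then, once.
The state is a dict: "t": time; "joints": joint angles; "joint_velocities": joint speeds; "tau": joint torques, N m; "tool_pos": TCP position; "tcp_rot": TCP orientation; "contact_force": force on the tool from outside, world axes, zero at the start; "moment": the same for the moment, N m; "opening": opening from 0.0 (shut) to 1.0 (fully open); "grip_force": force on a finger pad.
Only numpy, scipy, OpenCV 4.12 (cv2) and the standard library are available. Lean on these libraries where they do the work, as an engineer would, in place of code of your own. Each camera call takes 0.05 s, during which the arm holds its last target. There are 200 camera calls.

TASK

Set the four microscope objectives out on the dark mat for cleaning so that they cannot be mixed up: stand the red, yellow and green ringed ones upright straight in front of (on the robot's side of) the canister whose cap has the same colour as the ring, leaving about 30 mm clear between the two. The blue-ringed one is still in its clear-lidded clamshell case: push the lid up past its balance point so that it stays open, lift the objective out and stand it straight in front of that case, about 30 mm clear, leaving the lid open. Set each down gently without dropping or tipping it, and leave the canisters, the eyepiece, the bottle and the mouse where they are.

Things in the scene. Friction and masses are not known exactly. Their poses are not given: they have to be found in the camera images.
- red_objective_center (a point): Objective with a red ring round its shoulder, standing thread down, lens up, 58 mm tall: foot 25 mm diameter, straight barrel 32 mm diameter from 8 to 44 mm above its underside, then a tapering nose; 0.11 to 0.22 kg. Point: on its axis, 29 mm above its underside; z up. Starts on the bare bench (z = 0) left or right of the mat.
- yellow_objective_center (a point): Objective with a yellow ring round its shoulder, standing thread down, lens up, 58 mm tall: foot 25 mm diameter, straight barrel 32 mm diameter from 8 to 44 mm above its underside, then a tapering nose; 0.11 to 0.22 kg. Point: on its axis, 29 mm above its underside; z up. Starts on the bare bench (z = 0) left or right of the mat.
- green_objective_center (a point): Objective with a green ring round its shoulder, standing thread down, lens up, 58 mm tall: foot 25 mm diameter, straight barrel 32 mm diameter from 8 to 44 mm above its underside, then a tapering nose; 0.11 to 0.22 kg. Point: on its axis, 29 mm above its underside; z up. Starts on the bare bench (z = 0) left or right of the mat.
- blue_objective_center (a point): Objective with a blue ring round its shoulder, standing thread down, lens up, 58 mm tall: foot 25 mm diameter, straight barrel 32 mm diameter from 8 to 44 mm above its underside, then a tapering nose; 0.11 to 0.22 kg. Point: on its axis, 29 mm above its underside; z up. Starts in the case's foam nest under the clear lid, its underside 8 mm above the case's, 12 mm deep in the foam with 1 mm play.
- red_canister: Closed empty canister: bright red screw cap on a clear tube with a black foot; round, 44 mm diameter, 68 mm tall, 90 g, standing loose on the mat in a row with the others and the case. Origin: centre of its underside, on the mat (2 mm above the bench). Its x axis is the mat's, away from the robot (within 0.12 rad); its front is along its own -x; y left, z up.
- yellow_canister: Closed empty canister: bright yellow screw cap on a clear tube with a black foot; round, 44 mm diameter, 68 mm tall, 90 g, standing loose on the mat in a row with the others and the case. Origin: centre of its underside, on the mat (2 mm above the bench). Its x axis is the mat's, away from the robot (within 0.12 rad); its front is along its own -x; y left, z up.
- green_canister: Closed empty canister: bright green screw cap on a clear tube with a black foot; round, 44 mm diameter, 68 mm tall, 90 g, standing loose on the mat in a row with the others and the case. Origin: centre of its underside, on the mat (2 mm above the bench). Its x axis is the mat's, away from the robot (within 0.12 rad); its front is along its own -x; y left, z up.
- case: Clamshell case: grey base 76 (x) by 106 (y) by 26 mm high, walls 3 mm, foam inside with its top 20 mm up; clear lid 46 mm deep (72 mm tall shut), white pull tab in front. Fixed on the mat, 100 mm from its neighbours. Origin: centre of its underside, 2 mm above the bench; x is the mat's, away from the robot (within 0.12 rad), front along -x, y left, z up.
- lid (a joint): Lid angle, rad: 0 shut, 1.9 open at its stop. Hinge along y at x = 38, z = 26 mm in the case's frame. Weight 80 g shuts it below 0.9; beyond 1.05 it falls open and stays. Tab when shut: x -38 to -68 mm, y -9 to 9, z 26.5 to 32.5 mm; pinch its sides from above at x = -60 mm, 98 mm from the hinge, and follow the arc (it may turn between the pads).
- mat: Dark grey bench mat, 260 mm (x) by 400 mm (y), 2 mm thick, fixed; the canisters and the case stand in a row on its far half, in any order. Origin: centre of its underside, on the bench; x away from the robot (yaw within 0.12 rad), y left, z up.
- eyepiece: Bystander: a black eyepiece without colour ring, 36 mm diameter, 50 mm tall, standing on the bench beside the objectives. Origin: centre of its underside.
- cleaner: Bystander: small amber bottle of lens cleaner, 38 mm diameter, 85 mm tall, white cap, standing on the bench left of and behind the mat. Origin: centre of its underside.
- mouse: Bystander: black computer mouse, 105 by 60 by 32 mm, on the bench right of and behind the mat. Origin: centre of its underside.

How it is judged (in metres and radians):
At the end, for the whole second after the job is handed in: All released, at rest, upright (0.08 rad) on the mat: red, yellow, green 45 to 90 mm in front of the axis of the canister of their colour, blue 62 to 107 mm in front of the case's centre (8 to 52 mm clear), each within 15 mm sideways; the lid open beyond 1.5 rad (value of joint lid above 1.5 rad and x of red_objective_center in the frame of red_canister between -0.09 and -0.045 m and y of red_objective_center in the frame of red_canister between -0.015 and 0.015 m and height (world z) of red_objective_center between 0.027 and 0.035 m and angle between each of red_objective_center, yellow_objective_center, green_objective_center, blue_objective_center's own z axis and vertical below 0.08 rad and linear speed of each of red_objective, yellow_objective, green_objective, blue_objective below 0.02 m/s and x of yellow_objective_center in the frame of yellow_canister between -0.09 and -0.045 m and y of yellow_objective_center in the frame of yellow_canister between -0.015 and 0.015 m and height (world z) of yellow_objective_center between 0.027 and 0.035 m and x of green_objective_center in the frame of green_canister between -0.09 and -0.045 m and y of green_objective_center in the frame of green_canister between -0.015 and 0.015 m and height (world z) of green_objective_center between 0.027 and 0.035 m and x of blue_objective_center in the frame of case between -0.107 and -0.062 m and y of blue_objective_center in the frame of case between -0.015 and 0.015 m and height (world z) of blue_objective_center between 0.027 and 0.035 m); the robot touches nothing.
It fails at once if a canister is pushed more than 12 mm from its place (distance of any of red_canister, yellow_canister, green_canister from where it was at the start of the episode above 0.012 m).
It fails at once if a canister is tipped (angle between any of red_canister, yellow_canister, green_canister's own z axis and vertical above 0.35 rad).
It fails at once if an objective is tipped over (more than 40 degrees) (angle between any of red_objective_center, yellow_objective_center, green_objective_center, blue_objective_center's own z axis and vertical above 0.7 rad).
It fails at once if an objective is dropped or pressed hard onto the mat (over 35 N) (contact force between any of red_objective, yellow_objective, green_objective, blue_objective and mat above 35 N).
It fails at once if the eyepiece, the bottle or the mouse is moved more than 15 mm (distance of any of eyepiece, cleaner, mouse from where it was at the start of the episode above 0.015 m).
It also fails if it takes over 120 s, if anything falls off the work surface, if the arm or the gripper's body presses on something with over 40 N, if the wrist force passes 120 N, or if a joint passes its speed limit or range.

## Working session

There is one attempt and no reset: what is moved stays moved. The work goes in short steps, Python scripts to look and compute and a tool call to move; the robot and the scene stay as the last step left them, time stands still between calls to the robot, and variables do not carry over. Pictures are saved under pics/ and viewed, at most 14 in all, crops included, and the job is handed in when it is done.

Besides the shell and the picture viewer there is one more tool, called after "Call:" as name([rows], argument=value, ...), one row to a line, values as JSON. carry_out: Moves the arm, as the interface text tells. Shift numbers are shares of 50 mm and turn numbers shares of 0.1 rad, none past 1 either way. Its arguments: {"type":"object","properties":{"series":{"type":"array","items":{"type":"array","items":{"type":"number"}}},"force":{"type":"number"}},"required":["series"]}

```bash
mkdir -p pics; ls
python3 - <<'E'
from rig import r,optics
import cv2,numpy as np
np.set_printoptions(precision=4,suppress=True)
print(r.state())
for n in ["scene","top"]:
    c=optics.camera(n); cv2.imwrite(f"pics/{n}0.png",c["image"][:,:,::-1])
    print(n,c["fovy"],c["cx"],c["cy"],c["pose"], [k for k in c])
c=optics.camera("wrist");print(c["fovy"],c["cx"],c["cy"],c["tool_from_camera"])
E
```

```text
pics
{'t': 0.0, 'joints': array([-1.3348,  0.2593,  1.5361, -0.    ,  1.348 , -0.2028]), 'joint_velocities': array([-0.0001, -0.0004, -0.002 ,  0.0025,  0.0013,  0.0023]), 'tau': array([  0.0019, -43.7294, -28.4001,   0.0721,   0.0414,  -0.0001]), 'tool_pos': array([ 233.5392, -497.3677,  231.8456]), 'tcp_rot': array([ 0.976 ,  0.2176, -0.    , -0.0009]), 'contact_force': array([ 0.8638, -0.4787, -0.0425]), 'moment': array([ 0.0338,  0.0007, -0.0054]), 'grip_force': 0.0, 'opening': 0.9983688443954604}
scene 51.642132904400476 323.0684681297718 245.9518372948068 [[   0.3836    0.7407   -0.5515  985.6505]
 [   0.9235   -0.3026    0.2359 -216.7591]
 [   0.0079   -0.5998   -0.8001  769.8879]
 [   0.        0.        0.        1.    ]] ['image', 'fovy', 'cx', 'cy', 'pose']
top 44.91403107471134 321.12158996954196 240.34292741589607 [[  -0.0037   -0.9914    0.1307  345.2711]
 [  -0.9998    0.0063    0.0196  -10.787 ]
 [  -0.0203   -0.1306   -0.9912 1422.8937]
 [   0.        0.        0.        1.    ]] ['image', 'fovy', 'cx', 'cy', 'pose']
62.607823636790776 317.81194524329135 234.13722153314814 [[  -0.0011   -0.9578   -0.2874   79.9212]
 [   1.       -0.0009   -0.0008   -0.0595]
 [   0.0005   -0.2874    0.9578 -150.7222]
 [   0.        0.        0.        1.    ]]
```

View pics/scene0.png

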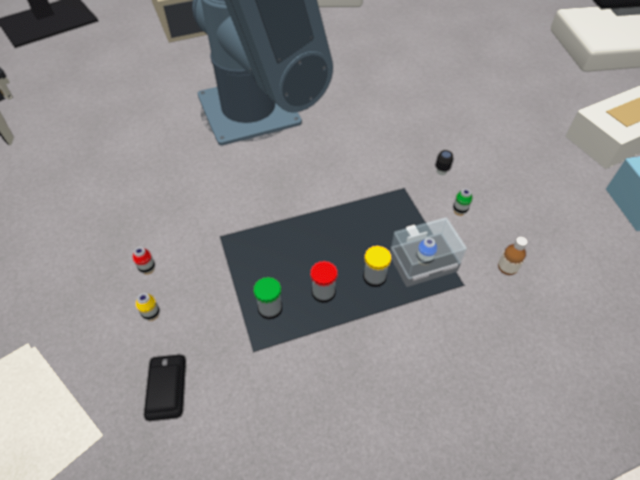

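View pics/top0.png

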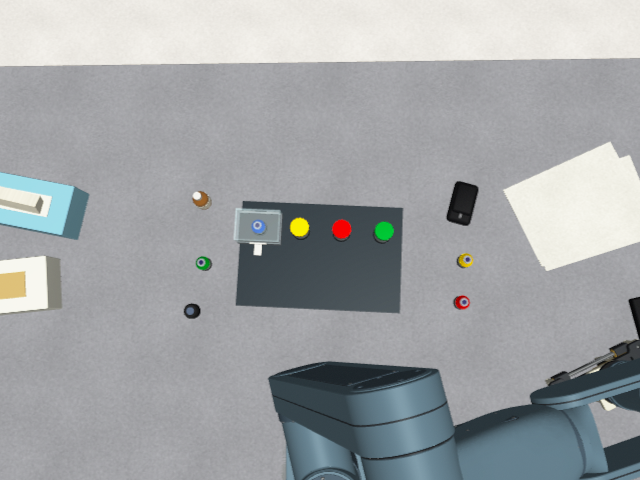

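The scene view shows the green (267,290), red (323,273) and yellow (378,258) caps, with the case at (428,250). The red (143,258) and yellow (147,305) objectives are on one side and green (463,200) on the other. The top view matches: caps at (384,231), (341,229) and (299,228), case at (258,227), and objectives red (461,302), yellow (465,260) and green (203,263).

```bash
cat > h.py <<'E'
from rig import r,optics
import cv2,numpy as np
from scipy.spatial.transform import Rotation as R
np.set_printoptions(precision=3,suppress=True)
HUE={'red':[(0,8),(172,180)],'yellow':[(22,34)],'green':[(50,75)],'blue':[(105,125)]}
def shot(n,save=None):
    s=r.state(); c=optics.camera(n)
    if n=="wrist":
        T=np.eye(4);T[:3,:3]=R.from_quat(s["tcp_rot"]).as_matrix();T[:3,3]=s["tool_pos"]
        c["pose"]=T@c["tool_from_camera"]
    c["f"]=240/np.tan(np.radians(c["fovy"])/2)
    if save: cv2.imwrite(f"pics/{save}.png",c["image"][:,:,::-1])
    return c
def ray(c,p):
    d=np.array([(p[0]-c["cx"])/c["f"],(p[1]-c["cy"])/c["f"],1.])
    return c["pose"][:3,3],c["pose"][:3,:3]@d
def onz(c,p,z):
    o,d=ray(c,p);return o+d*(z-o[2])/d[2]
def proj(c,P):
    q=np.linalg.inv(c["pose"])@np.append(P,1);return q[:2]/q[2]*c["f"]+[c["cx"],c["cy"]]
def tri(*cps):
    A=np.zeros((3,3));b=np.zeros(3);L=[]
    for c,p in cps:
        o,d=ray(c,p);d=d/np.linalg.norm(d);M=np.eye(3)-np.outer(d,d);A+=M;b+=M@o;L.append((o,M))
    X=np.linalg.solve(A,b);return X,max(np.linalg.norm(M@(X-o)) for o,M in L)
def blobs(c,col,smin=120,vmin=70,amin=15):
    h=cv2.cvtColor(c["image"],cv2.COLOR_RGB2HSV);m=0
    for a,b in HUE[col]: m=m|cv2.inRange(h,(a,smin,vmin),(b,255,255))
    n,l,st,ce=cv2.connectedComponentsWithStats(m)
    return [(st[i][4],ce[i].round(1),st[i][:4]) for i in np.argsort(-st[1:,4])+1 if st[i][4]>=amin]
E
python3 - <<'E'
from h import *
t=shot("top");s=shot("scene")
for c in HUE:
    for n,k in (("top",t),("scene",s)): print(c,n,[(b[0],b[1],b[2]) for b in blobs(k,c)[:4]])
    bt,bs=blobs(t,c),blobs(s,c)
    for i in range(min(2,len(bt),len(bs))): print('  tri',*tri((t,bt[i][1]),(s,bs[i][1])), onz(t,bt[i][1],70 if i==0 else 46))
g=cv2.cvtColor(t["image"],cv2.COLOR_RGB2GRAY)
m=cv2.inRange(g[180:330,225:415],0,75)
k=max(cv2.findContours(m,0,2)[0],key=cv2.contourArea);h=cv2.convexHull(k)
print(cv2.minAreaRect(h)); q=cv2.approxPolyDP(h,6,True)[:,0]+[225,180]
for p in q: print(p,onz(t,p,2))
E
```

```text
red top [(np.int32(302), array([341.3, 228.7]), array([332, 219,  20,  20], dtype=int32)), (np.int32(103), array([461. , 302.2]), array([455, 295,  15,  14], dtype=int32))]
red scene [(np.int32(568), array([323.5, 272.8]), array([310, 260,  28,  26], dtype=int32)), (np.int32(168), array([142.1, 258.2]), array([133, 250,  18,  15], dtype=int32))]
  tri [552.204 -30.864  64.276] 0.9034615844332395 [551.018 -31.623  70.   ]
  tri [ 378.568 -314.5     32.372] 0.08822028734702544 [ 378.25  -311.435   46.   ]
yellow top [(np.int32(303), array([299. , 226.8]), array([290, 217,  20,  20], dtype=int32)), (np.int32(102), array([464.5, 260.2]), array([459, 253,  14,  14], dtype=int32))]
yellow scene [(np.int32(544), array([377.4, 257.2]), array([364, 245,  28,  25], dtype=int32)), (np.int32(198), array([146.3, 305. ]), array([136, 295,  20,  18], dtype=int32))]
  tri [557.518  69.206  64.038] 0.830566448655753 [556.231  68.103  70.   ]
  tri [ 478.636 -326.211   31.228] 0.29199729568661303 [ 477.198 -323.158   46.   ]
green top [(np.int32(300), array([383.7, 230.5]), array([374, 221,  20,  20],
[... 283 characters left out ...]
47.049 -130.916   64.711] 0.7840617832462418 [ 546.062 -131.204   70.   ]
  tri [475.574 302.62   33.828] 2.6205985178099547 [473.047 297.59   46.   ]
blue top [(np.int32(72), array([258.9, 227.2]), array([252, 220,  13,  13], dtype=int32))]
blue scene [(np.int32(130), array([426.7, 249.3]), array([419, 242,  17,  13], dtype=int32))]
  tri [561.487 168.576  41.402] 2.213256834061799 [555.926 162.944  70.   ]
((93.87075805664062, 75.97264099121094), (161.49960327148438, 103.42403411865234), 2.4895529747009277)
[236 304] [377.24  225.747   2.   ]
[243 201] [633.002 212.171   2.   ]
[401 208] [ 612.268 -181.075    2.   ]
[400 243] [ 524.797 -176.728    2.   ]
[286 306] [371.889 103.512   2.   ]
```

The heights and the 100 mm row spacing agree, and the mat yaw is about -0.05 rad. I'll move over the red and yellow objectives for close looks.

Call:
carry_out([
  [100, 0, 0, 0, 0.98],
  [100, 0, 0, 0, 0.98],
  [100, 0, 0, 0, 0.98],
  [100, 0, 0, 0, 0.98],
  [100, 0, 0, 0, 0.98],
  [100, 0.75, -0.76, 0, 0],
  [100, 0.75, -0.76, 0, 0],
  [100, 0.75, -0.76, 0, 0],
  [100, 0.75, -0.76, 0, 0],
  [100, 0.75, -0.76, 0, 0],
  [100, 0, 0, 0, 0],
  [100, 0, 0, 0, 0],
], force=15)

```text
t: 1.45
tool_pos: [418.8, -328.2, 232.6]
tcp_rot: [1.0, -0.024, -0.0, 0.0]
contact_force: [0.2, -0.1, 0.9]
opening: 1.002
grip_force: 0.0
```

```bash
cat >> h.py <<'E'
YAW=-0.05
def go(x,y,z=None):
    s=r.state();a=R.from_quat(s["tcp_rot"]).as_matrix()
    d=np.array([x,y,s["tool_pos"][2] if z is None else z])-s["tool_pos"]
    print("to",x,y,z,"shift/50:",(a.T@d)/50,"at",s["tool_pos"],"yaw",np.arctan2(a[1,0],a[0,0]))
E
python3 - <<'E'
from h import *
w=shot("wrist","w1")
for c in ("red","yellow"):
    print(c,[(b[0],b[1],b[2],onz(w,b[1],45)) for b in blobs(w,c,amin=60)[:3]])
go(378.4,-313)
import pickle;pickle.dump(w,open("w1.pkl","wb"))
E
```

```text
red [(np.int32(594), array([306.1, 246. ]), array([289, 233,  34,  35], dtype=int32), array([ 386.41 , -315.942,   45.   ]))]
yellow [(np.int32(717), array([312.5, 138.5]), array([294, 120,  38,  39], dtype=int32), array([ 480.495, -326.707,   45.   ]))]
to 378.4 -313 None shift/50: [-0.808 -0.284  0.   ] at [ 418.028 -329.2    232.55 ] yaw -0.04998623194929868
```

View pics/w1.png

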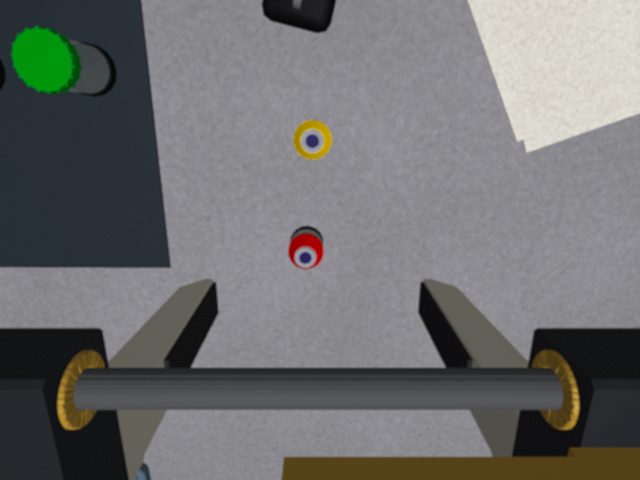

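The wrist view shows the red ring at (306,246) with its lens at (305,258), and the yellow ring at (312,139) with its lens at (312,141). I'll move over red and lower, for a second view.

Call:
carry_out([
  [100, -0.4, -0.14, 0.5, 0],
  [100, -0.4, -0.14, 0.5, 0],
  [100, 0, 0, 0.5, 0],
  [100, 0, 0, 0.3, 0],
  [100, 0, 0, 0, 0],
  [100, 0, 0, 0, 0],
])

```text
t: 2.1
tool_pos: [378.1, -314.4, 142.9]
tcp_rot: [1.0, -0.027, -0.0, 0.0]
contact_force: [0.8, -0.7, 0.2]
opening: 0.999
grip_force: 0.0
```

```bash
cat >> h.py <<'E'
def lens(c,b):
    """centre of the light lens face (grey/bluish) within the ring's box"""
    x,y,w,h=b[2];x0,y0=max(0,x-4),max(0,y-4);p=c["image"][y0:y+h+8,x0:x+w+4]
    H=cv2.cvtColor(p,cv2.COLOR_RGB2HSV);m=cv2.inRange(H,(115,90,40),(150,255,255))
    n,l,st,ce=cv2.connectedComponentsWithStats(m)
    if n<2:return None
    i=1+np.argmax(st[1:,4]);return ce[i]+[x0,y0],st[i][4]
E
python3 - <<'E'
from h import *
import pickle;w1=pickle.load(open("w1.pkl","rb"))
w=shot("wrist","w2");t=shot("top")
for c in ("red","yellow"):
    b=[q for q in blobs(w,c,amin=60)];b1=blobs(w1,c,amin=60)[0]
    print(c,[(q[0],q[1],q[2]) for q in b[:2]])
    if not b: continue
    l,l1=lens(w,b[0]),lens(w1,b1);print("lens",l,l1)
    if l and l1: print("lens tri",*tri((w,l[0]),(w1,l1[0])), onz(w1,l1[0],58),onz(w,l[0],58))
    print("ring tri",*tri((w,b[0][1]),(w1,b1[1])))
E
```

```text
red [(np.int32(1139), array([318.6, 231.1]), array([295, 212,  48,  49], dtype=int32))]
lens (array([318.58 , 244.724]), np.int32(174)) (array([304.833, 257.359]), np.int32(78))
lens tri [ 380.315 -314.87    58.069] 0.026055118199716946 [ 380.31  -314.849   58.   ] [ 380.271 -314.886   58.   ]
ring tri [ 378.37  -314.825   20.868] 0.04315545492580984
yellow [(np.int32(1521), array([328.3,  78.3]), array([302,  48,  54,  59], dtype=int32))]
lens (array([329.415,  74.6  ]), np.int32(260)) (array([311.905, 140.724]), np.int32(105))
lens tri [ 479.43  -326.32    57.091] 0.0068818529461913795 [ 479.481 -326.342   58.   ] [ 479.349 -326.284   58.   ]
ring tri [ 479.729 -326.428   30.465] 0.05223992624070906
```

View pics/w2.png

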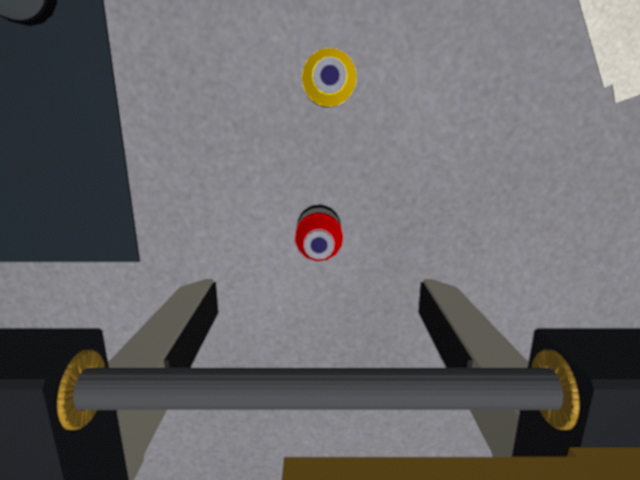

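The lens triangulates at z = 58 as it should. Red is at (380.3, -314.9) and yellow at (479.4, -326.3), so I'll descend and grip red.

Call:
carry_out([
  [100, 0.04, 0.01, 0.5, 0],
  [100, 0, 0, 0.5, 0],
  [100, 0, 0, 0.5, 0],
  [100, 0, 0, 0.4, 0],
  [100, 0, 0, 0.3, 0],
  [100, 0, 0, 0.18, 0],
  [100, 0, 0, 0, 0],
  [20, 0, 0, 0, 0],
  [20, 0, 0, 0, 0],
  [20, 0, 0, 0, 0],
  [20, 0, 0, 0, 0],
  [20, 0, 0, 0, 0],
  [20, 0, 0, 0, 0],
  [20, 0, 0, 0, 0],
  [20, 0, 0, 0, 0],
], force=15)

```text
t: 3.7
tool_pos: [380.9, -313.8, 23.7]
tcp_rot: [1.0, -0.026, 0.0, 0.0]
contact_force: [1.1, -0.1, 0.1]
opening: 0.364
grip_force: 0.5
```

Call:
carry_out([
  [20, 0, 0, 0, 0],
  [20, 0, 0, 0, 0],
  [20, 0, 0, 0, 0],
  [20, 0, 0, -0.2, 0],
  [20, 0, 0, -0.5, 0],
  [20, 0, 0, -0.7, 0],
  [20, 0, 0, -0.7, 0],
  [20, 0, 0, 0, 0],
])

```text
t: 4.5
tool_pos: [382.9, -316.1, 133.7]
tcp_rot: [1.0, -0.026, 0.003, 0.004]
contact_force: [0.5, -0.1, -2.0]
opening: 0.339
grip_force: 15.0
```

Run:
```python
from h import *
s=r.state();print(s["opening"],s["grip_force"])
go(483,-28)
```

```text
0.33923964113761296 14.998762962059118
to 483 -28 None shift/50: [ 1.705 -5.856 -0.03 ] at [ 382.925 -316.095  133.692] yaw -0.05100284714859164
```

Call:
carry_out([
  [20, 0.1, -0.3, 0, 0],
  [20, 0.2, -0.6, 0, 0],
  [20, 0.2, -0.7, 0, 0],
  [20, 0.2, -0.7, 0, 0],
  [20, 0.2, -0.7, 0, 0],
  [20, 0.2, -0.7, 0, 0],
  [20, 0.2, -0.7, 0, 0],
  [20, 0.2, -0.7, 0, 0],
  [20, 0.1, -0.5, 0, 0],
  [20, 0.1, -0.25, 0, 0],
  [20, 0, 0, 0, 0],
  [20, 0, 0, 0, 0],
  [20, 0, 0, 0, 0],
])

```text
t: 5.8
tool_pos: [480.3, -26.8, 128.3]
tcp_rot: [1.0, -0.026, -0.0, 0.0]
contact_force: [0.1, -0.9, -1.4]
opening: 0.34
grip_force: 15.0
```

Run:
```python
from h import *
w=shot("wrist","w3");t=shot("top")
for c in ("red","yellow","green"):
    print(c,[(q[0],q[1],q[2],onz(w,q[1],70)) for q in blobs(w,c,amin=200)[:2]])
go(483,-28)
```

```text
red [(np.int32(6126), array([319.1, 129.3]), array([275,  83,  89,  93], dtype=int32), array([553.348, -31.287,  70.   ])), (np.int32(3899), array([317.9, 322.7]), array([275, 291,  87,  77], dtype=int32), array([442.632, -24.766,  70.   ]))]
yellow [(np.int32(6664), array([128.5, 129.1]), array([81, 83, 97, 94], dtype=int32), array([558.65 ,  66.135,  70.   ])), (np.int32(234), array([227. , 404.1]), array([224, 376,   8,  53], dtype=int32), array([387.859,  35.994,  70.   ]))]
green [(np.int32(6459), array([509.3, 128.9]), array([462,  83,  95,  93], dtype=int32), array([ 548.355, -128.5  ,   70.   ]))]
to 483 -28 None shift/50: [ 0.052  0.018 -0.   ] at [480.462 -26.963 128.515] yaw -0.05283279780545275
```

View pics/w3.png

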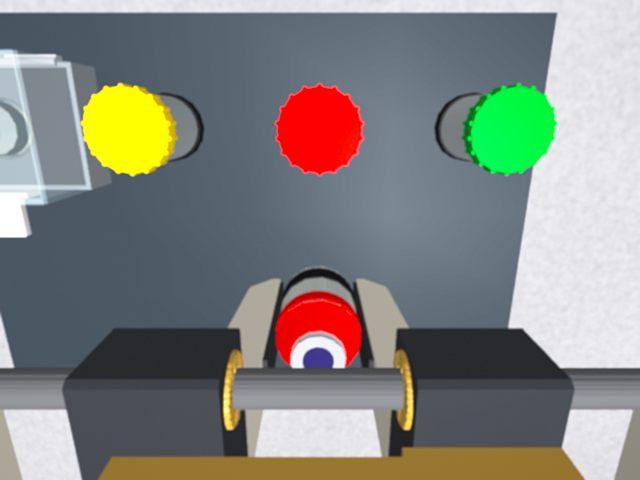

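The red cap is at (319,129), dead ahead of the held red objective, with yellow and green at (128,129) and (509,129). I'll lower red.

Call:
carry_out([
  [20, 0.08, 0.02, 0.3, 0],
  [20, 0, 0, 0.5, 0],
  [20, 0, 0, 0.5, 0],
  [20, 0, 0, 0.4, 0],
  [20, 0, 0, 0.2, 0],
  [20, 0, 0, 0.06, 0],
  [20, 0, 0, 0.02, 0],
  [20, 0, 0, 0, 0],
  [20, 0, 0, 0, 0],
  [20, 0, 0, 0, 0],
])

```text
t: 6.9
tool_pos: [485.2, -27.3, 30.4]
tcp_rot: [1.0, -0.026, 0.001, 0.0]
contact_force: [-0.5, -0.2, -1.9]
opening: 0.34
grip_force: 15.0
```

Call:
carry_out([
  [20, 0, 0, 0.03, 0],
  [20, 0, 0, 0.03, 0],
  [20, 0, 0, 0.02, 0],
  [20, 0, 0, 0, 0],
  [20, 0, 0, 0, 0],
])

```text
t: 7.4
tool_pos: [484.7, -27.1, 25.7]
tcp_rot: [1.0, -0.026, -0.0, -0.0]
contact_force: [-0.7, -0.1, -0.4]
opening: 0.341
grip_force: 15.0
```

Call:
carry_out([
  [45, 0, 0, 0, 0],
  [60, 0, 0, 0, 0],
  [80, 0, 0, 0, 0],
  [100, 0, 0, 0, 0],
  [100, 0, 0, 0, 0],
  [100, 0, 0, -0.3, 0],
  [100, 0, 0, -0.6, 0],
  [100, 0, 0, -0.8, 0],
  [100, 0, 0, -0.4, 0],
  [100, 0.2, 0.5, 0, 0],
  [100, 0, 0.8, 0, 0],
  [100, 0, 0.8, 0, 0],
  [100, 0, 0.8, 0, 0],
  [100, 0, 0.8, 0, 0],
  [100, 0, 0.8, 0, 0],
  [100, 0, 0.8, 0, 0],
  [100, 0, 0.5, 0, 0],
  [100, 0, 0.2, 0, 0],
  [100, 0, 0, 0, 0],
])

```text
t: 9.3
tool_pos: [479.0, -328.1, 130.3]
tcp_rot: [1.0, -0.026, -0.0, -0.0]
contact_force: [0.1, 0.2, 0.3]
opening: 0.999
grip_force: 0.0
```

Run:
```python
from h import *
go(479.4,-326.3,24)
w=shot("wrist")
b=blobs(w,"yellow",amin=300)[0];print(b,onz(w,lens(w,b)[0],58))
```

```text
to 479.4 -326.3 24 shift/50: [ 0.006 -0.036  2.127] at [ 479.042 -328.097  130.332] yaw -0.05296282172500554
(np.int32(1279), array([315.3, 238.7]), array([290, 219,  51,  51], dtype=int32)) [ 479.826 -326.219   58.   ]
```

Call:
carry_out([
  [100, 0, -0.03, 0.5, 0],
  [100, 0, 0, 0.5, 0],
  [100, 0, 0, 0.5, 0],
  [100, 0, 0, 0.4, 0],
  [100, 0, 0, 0.23, 0],
  [100, 0, 0, 0, 0],
  [20, 0, 0, 0, 0],
  [20, 0, 0, 0, 0],
  [20, 0, 0, 0, 0],
  [20, 0, 0, 0, 0],
  [20, 0, 0, 0, 0],
  [20, 0, 0, 0, 0],
  [20, 0, 0, 0, 0],
  [20, 0, 0, 0, 0],
  [20, 0, 0, 0, 0],
  [20, 0, 0, 0, 0],
  [20, 0, 0, 0, 0],
  [20, 0, 0, 0, 0],
])

```text
t: 11.15
tool_pos: [479.4, -325.8, 24.1]
tcp_rot: [1.0, -0.026, -0.0, 0.0]
contact_force: [0.1, 0.3, -0.6]
opening: 0.341
grip_force: 15.0
```

Call:
carry_out([
  [20, 0, 0, -0.2, 0],
  [20, 0, 0, -0.5, 0],
  [20, 0, 0, -0.7, 0],
  [20, 0, 0, -0.7, 0],
  [20, 0, -0.4, 0, 0],
  [20, 0, -0.7, 0, 0],
  [20, 0, -0.8, 0, 0],
  [20, 0, -0.8, 0, 0],
  [20, 0, -0.8, 0, 0],
  [20, 0, -0.8, 0, 0],
  [20, 0, -0.8, 0, 0],
  [20, 0, -0.8, 0, 0],
  [20, 0, -0.8, 0, 0],
  [20, 0, -0.7, 0, 0],
  [20, 0, -0.4, 0, 0],
  [20, 0, 0, 0, 0],
  [20, 0, 0, 0, 0],
])

```text
t: 12.85
tool_pos: [498.7, 64.1, 128.9]
tcp_rot: [1.0, -0.025, -0.0, 0.0]
contact_force: [0.8, -0.6, -1.3]
opening: 0.338
grip_force: 15.0
```

Run:
```python
from h import *
s=r.state();print(s["opening"],s["grip_force"]);go(489.5,72,27)
```

```text
0.33788260412037424 14.999626506596542
to 489.5 72 27 shift/50: [-0.189 -0.149  2.038] at [498.676  64.103 128.878] yaw -0.049382972107634586
```

Call:
carry_out([
  [20, -0.1, -0.1, 0, 0],
  [20, -0.09, -0.05, 0.3, 0],
  [20, 0, 0, 0.5, 0],
  [20, 0, 0, 0.5, 0],
  [20, 0, 0, 0.4, 0],
  [20, 0, 0, 0.2, 0],
  [20, 0, 0, 0.08, 0],
  [20, 0, 0, 0.02, 0],
  [20, 0, 0, 0, 0],
  [20, 0, 0, 0, 0],
])

```text
t: 13.85
tool_pos: [491.0, 71.6, 30.0]
tcp_rot: [1.0, -0.026, 0.001, 0.0]
contact_force: [-0.0, 0.1, -1.8]
opening: 0.339
grip_force: 15.0
```

Call:
carry_out([
  [20, 0, 0, 0.03, 0],
  [20, 0, 0, 0.03, 0],
  [20, 0, 0, 0.02, 0],
  [20, 0, 0, 0, 0],
  [20, 0, 0, 0, 0],
])

```text
t: 14.35
tool_pos: [490.6, 71.7, 26.1]
tcp_rot: [1.0, -0.025, 0.0, 0.0]
contact_force: [-3.0, -0.2, 7.1]
opening: 0.339
grip_force: 15.0
```

Call:
carry_out([
  [45, 0, 0, 0, 0],
  [60, 0, 0, 0, 0],
  [80, 0, 0, 0, 0],
  [100, 0, 0, 0, 0],
  [100, 0, 0, 0, 0],
  [100, 0, 0, -0.3, 0],
  [100, 0, 0, -0.6, 0],
  [100, 0, 0, -0.8, 0],
  [100, 0, 0, -0.6, 0],
  [100, -0.1, -0.5, 0, 0],
  [100, -0.1, -0.8, 0, 0],
  [100, -0.1, -0.8, 0, 0],
  [100, -0.1, -0.8, 0, 0],
  [100, -0.1, -0.8, 0, 0],
  [100, -0.1, -0.6, 0, 0],
  [100, 0, -0.25, 0, 0],
  [100, 0, 0, 0, 0],
  [100, 0, 0, 0, 0],
])

```text
t: 16.15
tool_pos: [472.0, 299.6, 139.9]
tcp_rot: [1.0, -0.025, -0.0, 0.0]
contact_force: [-0.0, -0.5, 0.2]
opening: 1.001
grip_force: 0.0
```

Run:
```python
from h import *
import pickle
w=shot("wrist","w4")
b=blobs(w,"green",amin=300)
for q in b: print(q,lens(w,q),onz(w,lens(w,q)[0],58) if lens(w,q) else 0)
go(474,300,24)
pickle.dump(w,open("w4.pkl","wb"))
```

```text
(np.int32(1089), array([313.3, 228.1]), array([289, 210,  49,  49], dtype=int32)) (array([312.753, 242.253]), np.int32(182)) [476.912 302.505  58.   ]
to 474 300 24 shift/50: [ 0.038 -0.02   2.319] at [472.101 299.179 139.939] yaw -0.05195520435672617
```

View pics/w4.png

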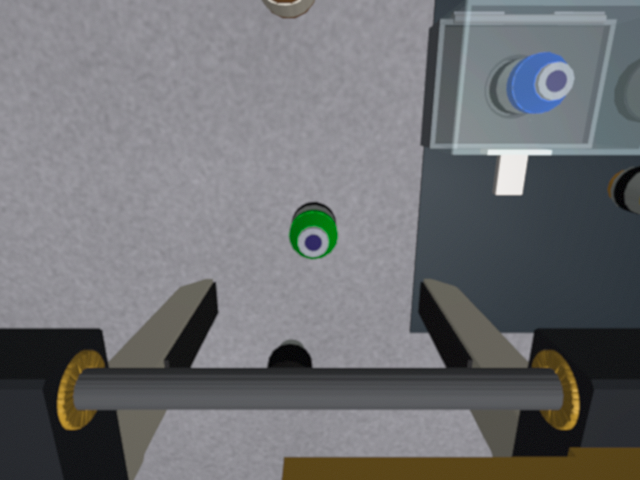

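Green's lens is at (313,242), so I'll part-descend, check from a second height, and then grip.

Call:
carry_out([
  [100, 0.09, -0.07, 0.4, 0],
  [100, 0, 0, 0.4, 0],
  [100, 0, 0, 0, 0],
  [100, 0, 0, 0, 0],
])

```text
t: 16.6
tool_pos: [476.8, 302.4, 100.3]
tcp_rot: [1.0, -0.026, -0.0, 0.0]
contact_force: [0.0, 0.6, 0.1]
opening: 1.001
grip_force: 0.0
```

Run:
```python
from h import *
import pickle
w4=pickle.load(open("w4.pkl","rb"));w=shot("wrist")
L=[(k,lens(k,blobs(k,"green",amin=300)[0])[0]) for k in (w4,w)]
X,e=tri(*L);print(X,e);go(X[0],X[1],24)
```

```text
[476.879 302.516  57.9  ] 0.007772442808820983
to 476.87886751513156 302.51575636313777 24 shift/50: [-0.009  0.008  1.538] at [477.293 302.893 100.922] yaw -0.0525735504829084
```

Call:
carry_out([
  [100, 0, 0, 0.5, 0],
  [100, 0, 0, 0.5, 0],
  [100, 0, 0, 0.35, 0],
  [100, 0, 0, 0.18, 0],
  [100, 0, 0, 0, 0],
  [20, 0, 0, 0, 0],
  [20, 0, 0, 0, 0],
  [20, 0, 0, 0, 0],
  [20, 0, 0, 0, 0],
  [20, 0, 0, 0, 0],
  [20, 0, 0, 0, 0],
  [20, 0, 0, 0, 0],
  [20, 0, 0, 0, 0],
  [20, 0, 0, 0, 0],
  [20, 0, 0, 0, 0],
  [20, 0, 0, 0, 0],
  [20, 0, 0, 0, 0],
])

```text
t: 18.35
tool_pos: [476.6, 303.6, 23.6]
tcp_rot: [1.0, -0.026, -0.0, 0.0]
contact_force: [-0.3, -0.9, -0.2]
opening: 0.337
grip_force: 15.0
```

Call:
carry_out([
  [20, 0, 0, -0.2, 0],
  [20, 0, 0, -0.5, 0],
  [20, 0, 0, -0.8, 0],
  [20, 0, 0, -0.7, 0],
  [20, 0.04, 0.4, 0, 0],
  [20, 0.05, 0.7, 0, 0],
  [20, 0.05, 0.8, 0, 0],
  [20, 0.05, 0.8, 0, 0],
  [20, 0.05, 0.8, 0, 0],
  [20, 0.05, 0.8, 0, 0],
  [20, 0.05, 0.8, 0, 0],
  [20, 0.05, 0.8, 0, 0],
  [20, 0.05, 0.8, 0, 0],
  [20, 0.05, 0.8, 0, 0],
  [20, 0, 0.6, 0, 0],
  [20, 0, 0.3, 0, 0],
  [20, 0, 0, 0, 0],
  [20, 0, 0, 0, 0],
  [20, 0, 0, 0, 0],
])

```text
t: 20.25
tool_pos: [479.5, -115.6, 133.7]
tcp_rot: [1.0, -0.025, -0.0, -0.0]
contact_force: [-0.0, -0.8, -1.3]
opening: 0.343
grip_force: 15.0
```

Run:
```python
from h import *
s=r.state();print(s["opening"],s["grip_force"]);go(480,-127.5,27)
```

```text
0.3428186695339926 14.999950037185954
to 480 -127.5 27 shift/50: [0.023 0.239 2.133] at [ 479.458 -115.574  133.673] yaw -0.04995342763267127
```

Call:
carry_out([
  [20, 0.02, 0.14, 0, 0],
  [20, 0, 0.1, 0.3, 0],
  [20, 0, 0, 0.5, 0],
  [20, 0, 0, 0.5, 0],
  [20, 0, 0, 0.4, 0],
  [20, 0, 0, 0.27, 0],
  [20, 0, 0, 0.1, 0],
  [20, 0, 0, 0.03, 0],
  [20, 0, 0, 0, 0],
  [20, 0, 0, 0, 0],
])

```text
t: 21.25
tool_pos: [480.7, -129.3, 29.4]
tcp_rot: [1.0, -0.025, 0.001, 0.0]
contact_force: [-0.2, -0.2, -1.4]
opening: 0.343
grip_force: 15.0
```

Call:
carry_out([
  [20, 0, 0, 0.03, 0],
  [20, 0, 0, 0.02, 0],
  [20, 0, 0, 0.01, 0],
  [20, 0, 0, 0, 0],
  [20, 0, 0, 0, 0],
])

```text
t: 21.75
tool_pos: [480.0, -129.1, 25.7]
tcp_rot: [1.0, -0.026, -0.0, 0.0]
contact_force: [0.4, -0.4, -1.6]
opening: 0.341
grip_force: 15.0
```

Call:
carry_out([
  [45, 0, 0, 0, 0],
  [60, 0, 0, 0, 0],
  [80, 0, 0, 0, 0],
  [100, 0, 0, 0, 0],
  [100, 0, 0, 0, 0],
  [100, 0, 0, -0.3, 0],
  [100, 0, 0, -0.6, 0],
  [100, 0, 0, -0.8, 0],
  [100, 0, 0, -0.6, 0],
  [100, -0.1, -0.5, 0, 0],
  [100, -0.1, -0.8, 0, 0],
  [100, -0.1, -0.8, 0, 0],
  [100, -0.1, -0.8, 0, 0],
  [100, -0.1, -0.8, 0, 0],
  [100, -0.1, -0.8, 0, 0],
  [100, -0.1, -0.8, 0, 0],
  [100, 0, -0.5, 0, 0],
  [100, 0, -0.2, 0, 0],
  [100, 0, 0, 0, 0],
  [100, 0, 0, 0, 0],
])

```text
t: 23.75
tool_pos: [460.4, 171.6, 140.5]
tcp_rot: [1.0, -0.026, -0.0, 0.0]
contact_force: [-0.1, -0.1, -0.2]
opening: 0.997
grip_force: 0.0
```

```bash
cat >> h.py <<'E'
def tab(c,roi):
    x,y,w,h=roi;m=cv2.inRange(cv2.cvtColor(c["image"][y:y+h,x:x+w],cv2.COLOR_RGB2HSV),(0,0,215),(180,40,255))
    k=max(cv2.findContours(m,0,2)[0],key=cv2.contourArea)
    q=cv2.minAreaRect(k);return np.array(q[0])+[x,y],q
E
python3 - <<'E'
from h import *
import pickle
w=shot("wrist","w5");pickle.dump(w,open("w5.pkl","wb"));go(501,171,32)
b=blobs(w,"blue",amin=200);print(b[:2])
print("tab should be at",proj(w,[507,170.7,34.5]))
E
```

```text
to 501 171 32 shift/50: [ 0.811 -0.038  2.171] at [460.442 171.256 140.539] yaw -0.052021522654990514
[(np.int32(1569), array([314.4,  74.9]), array([286,  43,  57,  62], dtype=int32))]
tab should be at [315.522 169.338]
```

View pics/w5.png

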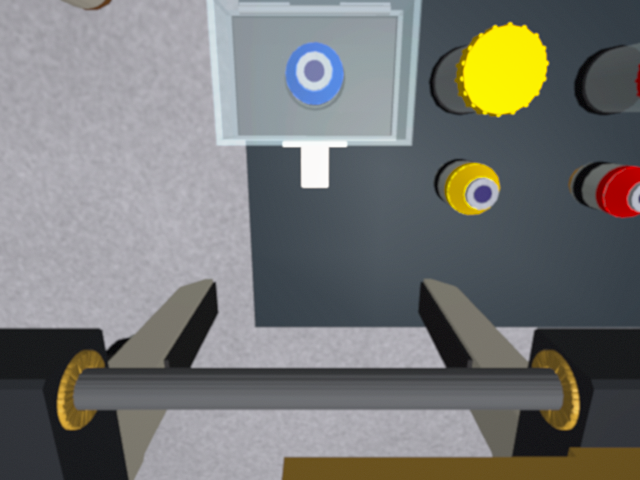

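The tab spans (301-328, 147-188), with its front edge at y = 188. The blue lens is at (314,71). I'll move closer for a second view.

Call:
carry_out([
  [100, 0.4, 0, 0.3, 0],
  [100, 0.2, 0, 0.2, 0],
  [60, 0, 0, 0, 0],
  [50, 0, 0, 0, 0],
  [50, 0, 0, 0, 0],
])

```text
t: 24.3
tool_pos: [489.9, 170.5, 115.9]
tcp_rot: [1.0, -0.026, -0.0, 0.0]
contact_force: [-0.2, 0.8, -0.2]
opening: 0.79
grip_force: 0.0
```

Run:
```python
from h import *
import pickle
w5=pickle.load(open("w5.pkl","rb"));w=shot("wrist","w6")
def corners(c):
    u,v=proj(c,[505,170.7,34]).astype(int)
    x,y=u-70,v-45
    g=cv2.cvtColor(c["image"],cv2.COLOR_RGB2HSV)[y:y+130,x:x+140]
    m=cv2.inRange(g,(0,0,215),(180,30,255));m=cv2.morphologyEx(m,cv2.MORPH_OPEN,np.ones((12,12),np.uint8))
    k=max(cv2.findContours(m,0,2)[0],key=cv2.contourArea).reshape(-1,2)+[x,y]
    b=k[:,1].max();e=k[k[:,1]>b-15];return (np.array([e[:,0].min(),b+.5]),np.array([e[:,0].max()+.5,b+.5]))
a,b=corners(w5),corners(w);print(a,b)
for i in (0,1): print("front corner",*tri((w5,a[i]),(w,b[i])),onz(w5,a[i],34.5),onz(w,b[i],34.5))
L=[(k,lens(k,blobs(k,"blue",amin=200)[0])) for k in (w5,w)];print(L[0][1],L[1][1])
B=[(k,blobs(k,"blue",amin=200)[0][1]) for k in (w5,w)];print("blue ring",*tri(*B))
if L[0][1] and L[1][1]: print("lens",*tri(*[(k,l[0]) for k,l in L]))
go(501,171,32)
```

```text
(array([303. , 188.5]), array([328.5, 188.5])) (array([302. , 241.5]), array([330.5, 241.5]))
front corner [493.821 180.176  28.08 ] 0.29261588409141287 [494.93  179.584  34.5  ] [495.888 180.088  34.5  ]
front corner [492.903 162.579  28.112] 0.17033546179766554 [494.055 162.866  34.5  ] [494.961 162.514  34.5  ]
None None
blue ring [563.639 168.335  37.198] 0.030143956108754463
to 501 171 32 shift/50: [ 0.218 -0.018  1.681] at [490.039 170.644 116.031] yaw -0.0514091092485703
```

The front tab edge triangulates to z ≈ 28 (28.5 expected), and the case centre comes out at (561.4, 168). Next I'll pinch the tab.

Call:
carry_out([
  [50, 0.22, -0.01, 0.4, 0],
  [50, 0, 0, 0.5, 0],
  [50, 0, 0, 0.4, 0],
  [50, 0, 0, 0.25, 0],
  [50, 0, 0, 0.14, 0],
  [50, 0, 0, 0, 0],
  [50, 0, 0, 0, 0],
  [5, 0, 0, 0, 0],
  [5, 0, 0, 0, 0],
  [5, 0, 0, 0, 0],
  [5, 0, 0, 0, 0],
  [5, 0, 0, 0, 0],
  [5, 0, 0, 0, 0],
  [5, 0, 0, 0, 0],
], force=8)

```text
t: 25.75
tool_pos: [501.6, 171.4, 31.4]
tcp_rot: [1.0, -0.026, 0.0, -0.001]
contact_force: [0.0, 5.3, 2.3]
opening: 0.192
grip_force: 8.0
```

Call:
carry_out([
  [5, 0.02, 0, -0.2, 0],
  [5, 0.04, 0, -0.19, 0],
  [5, 0.05, 0, -0.19, 0],
  [5, 0.07, 0, -0.18, 0],
  [5, 0.09, 0, -0.17, 0],
  [5, 0.11, 0, -0.16, 0],
  [5, 0.12, 0, -0.15, 0],
  [5, 0.14, 0, -0.14, 0],
  [5, 0, 0, 0, 0],
])

```text
t: 26.65
tool_pos: [534.0, 169.8, 101.1]
tcp_rot: [1.0, -0.026, 0.001, -0.001]
contact_force: [-1.0, 4.8, 2.5]
opening: 0.191
grip_force: 8.0
```

Call:
carry_out([
  [5, 0.15, 0, -0.12, 0],
  [5, 0.16, 0, -0.11, 0],
  [5, 0.17, 0, -0.09, 0],
  [5, 0.18, 0, -0.07, 0],
  [5, 0.19, 0, -0.06, 0],
  [5, 0.19, 0, -0.04, 0],
  [5, 0, 0, 0, 0],
  [5, 0, 0, 0, 0],
])

```text
t: 27.45
tool_pos: [585.9, 167.1, 124.6]
tcp_rot: [1.0, -0.026, 0.001, -0.001]
contact_force: [0.2, 5.5, 1.0]
opening: 0.189
grip_force: 8.0
```

Call:
carry_out([
  [30, 0, 0, 0, 0],
  [45, 0, 0, 0, 0],
  [50, 0, 0, 0, 0],
  [50, 0, 0, -0.3, 0],
  [50, 0, 0, -0.4, 0],
  [50, -0.3, 0, 0, 0],
  [50, -0.5, 0, 0, 0],
  [50, -0.4, 0, 0, 0],
  [50, 0, 0, 0, 0],
  [50, 0, 0, 0, 0],
])

```text
t: 28.45
tool_pos: [525.7, 169.3, 160.0]
tcp_rot: [1.0, -0.026, 0.001, 0.0]
contact_force: [0.8, -0.0, 0.4]
opening: 0.5
grip_force: 0.0
```

Run:
```python
from h import *
import pickle
w=shot("wrist","w7");pickle.dump(w,open("w7.pkl","wb"))
b=blobs(w,"blue",amin=200);print(b[:2],[lens(w,q) for q in b[:1]], onz(w,b[0][1],54));go(562,168.3,39)
```

```text
[(np.int32(1243), array([316.4, 179.6]), array([292, 158,  50,  50], dtype=int32))] [(array([316.098, 187.152]), np.int32(184))] [565.776 168.228  54.   ]
to 562 168.3 39 shift/50: [ 0.712 -0.018  2.42 ] at [526.236 169.263 159.944] yaw -0.051293490664990185
```

View pics/w7.png

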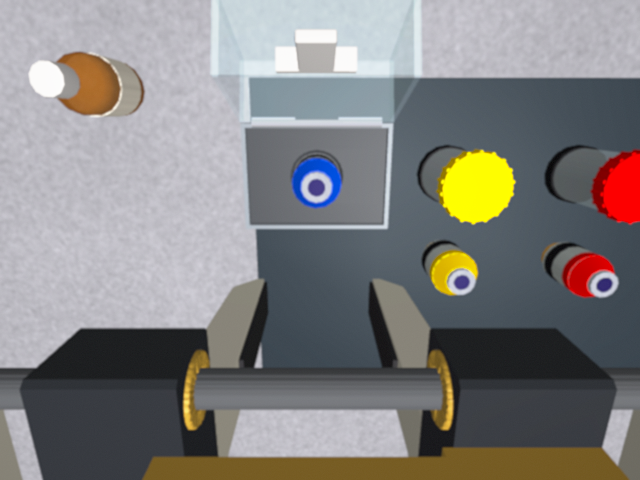

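The lid is standing open, with the white tab at (316,45). The blue lens is at (316,187) in the uncovered foam. I'll move closer for a second view.

Call:
carry_out([
  [50, 0.3, 0, 0.2, 0],
  [50, 0.3, 0, 0.4, 0],
  [50, 0.1, 0, 0.2, 0],
  [50, 0, 0, 0, 0],
  [50, 0, 0, 0, 0],
])

```text
t: 29.0
tool_pos: [560.1, 167.6, 119.4]
tcp_rot: [1.0, -0.026, -0.001, 0.0]
contact_force: [-0.1, 0.1, -0.1]
opening: 0.499
grip_force: 0.0
```

Run:
```python
from h import *
import pickle
w7=pickle.load(open("w7.pkl","rb"));w=shot("wrist")
L=[(k,lens(k,blobs(k,"blue",amin=200)[0])[0]) for k in (w7,w)]
X,e=tri(*L);print(X,e,[onz(k,l,68) for k,l in L]);go(X[0],X[1],41)
```

```text
[563.055 168.517  66.836] 0.0010056166633714604 [array([563.257, 168.502,  68.   ]), array([563.497, 168.487,  68.   ])]
to 563.0552340605138 168.516627939453 41 shift/50: [ 0.055 -0.019  1.579] at [560.26  167.721 119.968] yaw -0.051279147419443415
```

Call:
carry_out([
  [50, 0.06, -0.02, 0.4, 0],
  [50, 0, 0, 0.5, 0],
  [50, 0, 0, 0.4, 0],
  [50, 0, 0, 0.2, 0],
  [50, 0, 0, 0.08, 0],
  [50, 0, 0, 0, 0],
  [20, 0, 0, 0, 0],
  [20, 0, 0, 0, 0],
  [20, 0, 0, 0, 0],
  [20, 0, 0, 0, 0],
  [20, 0, 0, 0, 0],
  [20, 0, 0, 0, 0],
  [20, 0, 0, 0, 0],
], force=15)

```text
t: 30.35
tool_pos: [564.0, 168.6, 41.7]
tcp_rot: [1.0, -0.026, 0.001, -0.0]
contact_force: [-0.7, 0.2, 7.0]
opening: 0.339
grip_force: 15.0
```

Call:
carry_out([
  [20, 0, 0, 0, 0],
  [20, 0, 0, -0.1, 0],
  [20, 0, 0, -0.2, 0],
  [20, 0, 0, -0.3, 0],
  [20, 0, 0, -0.5, 0],
  [20, 0, 0, -0.5, 0],
  [20, 0, 0, -0.1, 0],
  [20, -0.2, 0, 0, 0],
  [20, -0.5, 0, 0, 0],
  [20, -0.5, 0, 0, 0],
  [20, -0.4, 0, 0, 0],
  [20, -0.1, 0, 0, 0],
  [20, 0, 0, 0, 0],
  [20, 0, 0, 0, 0],
])

```text
t: 31.75
tool_pos: [479.1, 172.9, 125.4]
tcp_rot: [1.0, -0.026, 0.0, 0.0]
contact_force: [-0.6, 0.4, -0.2]
opening: 0.344
grip_force: 15.0
```

Run:
```python
from h import *
s=r.state();print(s["opening"],s["grip_force"]);go(479,172.3,36);w=shot("wrist","w8")
```

```text
0.3436148564188657 14.998490045654762
to 479 172.3 36 shift/50: [-0.002  0.011  1.788] at [479.089 172.859 125.384] yaw -0.05128239260012421
```

View pics/w8.png

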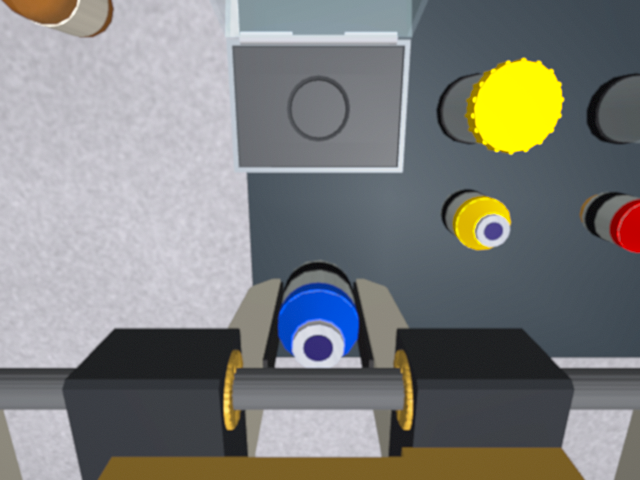

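Blue is held upright at (318,345), in line with its empty nest at (318,108). I'll lower it.

Call:
carry_out([
  [20, 0, 0, 0.3, 0],
  [20, 0, 0, 0.5, 0],
  [20, 0, 0, 0.5, 0],
  [20, 0, 0, 0.3, 0],
  [20, 0, 0, 0.12, 0],
  [20, 0, 0, 0.02, 0],
  [20, 0, 0, 0, 0],
  [20, 0, 0, 0, 0],
  [20, 0, 0, 0, 0],
])

```text
t: 32.7
tool_pos: [479.2, 173.0, 39.5]
tcp_rot: [1.0, -0.026, 0.001, -0.0]
contact_force: [-0.4, 0.6, -2.2]
opening: 0.341
grip_force: 15.0
```

Call:
carry_out([
  [20, 0, 0, 0.03, 0],
  [20, 0, 0, 0.02, 0],
  [20, 0, 0, 0.02, 0],
  [20, 0, 0, 0.01, 0],
  [20, 0, 0, 0, 0],
  [20, 0, 0, 0, 0],
])

```text
t: 33.3
tool_pos: [478.4, 172.9, 34.6]
tcp_rot: [1.0, -0.026, -0.0, 0.0]
contact_force: [-0.2, -0.1, -1.7]
opening: 0.343
grip_force: 15.0
```

Call:
carry_out([
  [20, 0, 0, 0.01, 0],
  [20, 0, 0, 0.01, 0],
  [20, 0, 0, 0, 0],
  [20, 0, 0, 0, 0],
])

```text
t: 33.7
tool_pos: [478.5, 172.9, 33.7]
tcp_rot: [1.0, -0.026, 0.0, -0.0]
contact_force: [-0.8, 1.3, -1.1]
opening: 0.338
grip_force: 15.0
```

Call:
carry_out([
  [20, 0, 0, 0.01, 0],
  [20, 0, 0, 0, 0],
  [40, 0, 0, 0, 0],
  [50, 0, 0, 0, 0],
  [60, 0, 0, 0, 0],
  [60, 0, 0, 0, 0],
  [60, 0, 0, 0, 0],
  [60, 0, 0, -0.3, 0],
  [60, 0, 0, -0.6, 0],
  [60, 0, 0, -0.8, 0],
  [60, 0, 0, -0.8, 0],
  [60, -0.8, 0.3, 0, 0],
  [60, -0.8, 0.6, 0, 0],
  [60, -0.8, 0.6, 0, 0],
  [60, 0, 0.6, 0, 0],
  [60, 0, 0, 0, 0],
  [60, 0, 0, 0, 0],
])

```text
t: 35.4
tool_pos: [353.8, 73.9, 158.5]
tcp_rot: [1.0, -0.027, 0.001, -0.0]
contact_force: [0.3, -0.3, -0.2]
opening: 0.603
grip_force: 0.0
```

Run:
```python
from h import *
w=shot("wrist","w9");t=shot("top","top9");s=shot("scene")
can={'red':(552.5,-31),'yellow':(557.5,68),'green':(547.5,-131),'blue':(562,168.2)}
for c in HUE:
    for q in blobs(w,c,amin=200):
        l=lens(w,q)
        if l and l[1]>40:
            P=onz(w,l[0],60);d=P[:2]-can[c];u=np.array([.9987,-.051]);print(c,P,"frame",d@u,d@[.051,.9987])
    print("  caps top",[onz(t,b[1],70)[:2] for b in blobs(t,c)[:1]])
```

```text
red [483.413 -26.682  60.   ] frame -69.21779684485287 0.7888527643657258
  caps top [array([551.018, -31.623])]
yellow [490.368  71.573  60.   ] frame -67.22729043164354 0.1445447558530478
  caps top [array([556.231,  68.103])]
  caps top [array([ 546.062, -131.204])]
blue [477.35  172.436  60.   ] frame -84.75625019416768 -0.08663123830036977
blue [490.368  71.573  60.   ] frame -66.61124043164355 -100.15469524414695
blue [483.413 -26.682  60.   ] frame -68.54624684485287 -198.63668723563427
blue [477.35  172.436  60.   ] frame -84.75625019416768 -0.08663123830036977
  caps top [array([473.42 , 167.732])]
```

View pics/w9.png

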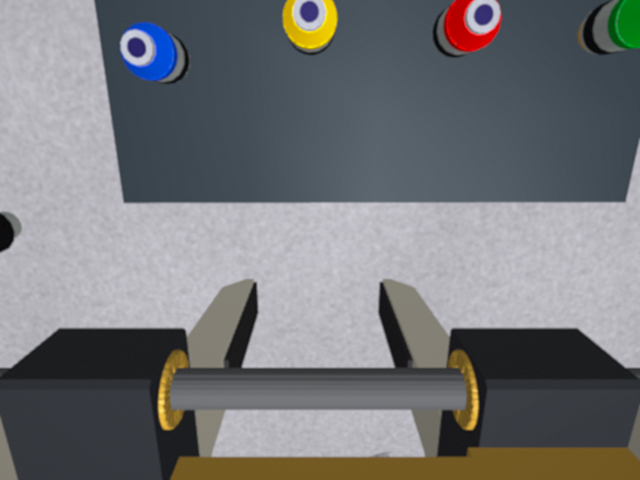

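View pics/top9.png

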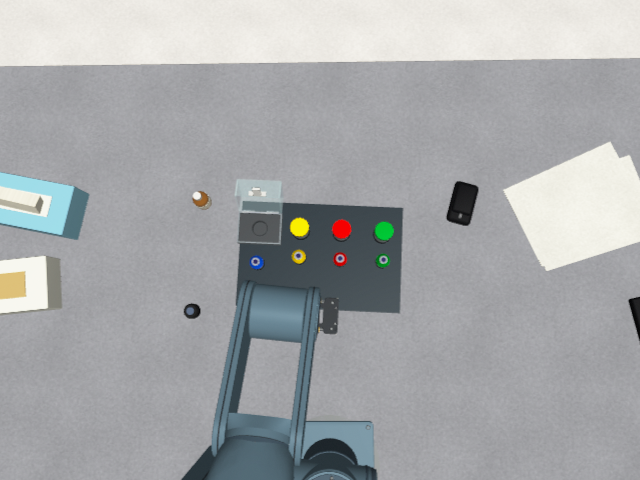

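All four objectives stand upright in front of their partners: blue (256,262), yellow (298,257), red (340,259) and green (383,261). The lid is open, and the caps have not moved from where they started.

```bash
python3 -c "
from rig import r
print(r.hand_in())"
```

```text
the job is handed in; nothing more can be done
None
```

I handed the job in at about 35 s of robot time: all four objectives stand upright in front of their matching canister or case, and the lid is open. My last pictures put red, yellow and blue within 1 mm sideways; green was checked only by eye in the top view, and no score came back.

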